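# Fetch a drilling template from the lidded box and lay it on the sloping stand

## Task

Lift the red sanding block off the lid of the plywood box and set it flat on the cork pad, then swing the lid up past its balance point so that it stays open by itself. Take out the template with the blue grip and, holding it tilted to match the slope, lower it gently onto the two narrow ledges of the sloping stand, between the side walls and with its lower edge down at the stop, letting go only when it lies flat there. Leave the orange-gripped template in the box and do not disturb the other things on the bench.

Things in the scene. Friction and masses are not known exactly. Their poses are not given: they have to be found in the camera images.
- box: Fixed plywood box, blue stripe on its front, 170 (x) x 236 (y) x 85 (z) mm outside, walls and floor 10 mm; origin at the centre of its underside, x from front to hinged side, z up. The templates lie in it side by side in either order, long sides along x, centres about 53 mm either side of the middle. It is on the left or right half of the bench, the stand on the other.
- lid (a joint): Lid of the box, plywood 10 mm thick, 0.3 kg, hinged along the top of the box's far (+x) side. 0 rad shut, grows as it opens, stop at 1.95; balance point at about 1.5 rad: released well above it (1.6) the lid falls open to the stop and stays, below it it falls shut. Loose hinge, under 3 N to lift at the bar.
- lid_hinge (a point): Middle of the lid's hinge line, at the height of the lid's underside (85 mm above the bench); the line runs along the box's y. Turns with the lid.
- lid_bar (a point): Middle of the round dark steel bar handle on the lid: bar 12 mm thick, 100 mm long, along the box's y, its centre 35 mm above the lid's top face, near the lid's front edge. In the lid's frame (x, z of the box when shut) it lies at x = -155, z = +45 mm from lid_hinge.
- sander_mid (a point): Red sanding block with a grey sole, 45 (x) x 75 (y) x 34 (z) mm, 0.15 kg, lying loose on the lid between the bar and the hinge; point at its centre. To be put flat on the cork pad.
- pad: Square cork pad fixed on the bench, 110 x 110 x 4 mm, origin at the centre of its underside.
- blue_grip (a point): Drilling template to be moved: light plywood plate 130 (x) x 90 (y) x 12 (z) mm with a blue grip block 60 (x) x 26 (y) x 40 (z) mm standing in the middle of its upper face, 0.18 kg, loose. Point at the centre of the grip block, 32 mm above the plate's underside; z is the plate's upward normal. Either end of the plate may face the stop.
- orange_grip (a point): The other template, the same but with an orange grip: stays in the box. Point at the centre of its grip block.
- cradle: Fixed top of the sloping stand. Origin mid-way in the plane of the ledges, 130 mm above the bench; x runs up the slope (30 degrees, low end at the stand's front), y across, z normal to the ledges. Two ledges 18 mm wide, 160 long, inner edges at y = +-35 mm, open between; a stop crosses the low end, its face at x = -80 mm, rising 12 mm above the ledges; upper end open.
- rest (a point): Point on the cradle (same axes as cradle) where the centre of the blue grip comes to be when the template lies on the ledges against the stop: x = -15, y = 0, z = 32 mm from the cradle's origin. Up to 15 mm short of the stop (further up the slope) is near enough.
- stand: The sloping plywood stand, fixed, base 170 (x) x 142 (y) mm, origin on the bench straight below the cradle's origin. Outside each ledge is a side wall with blue tape on top, 12 mm thick, inner faces at y = +-53 mm, rising 17 mm above the ledges: a centred template has 8 mm to spare on each side.
- screws: Bystander: glass jar 48 mm across, 50 mm tall, loose, in front of the box; origin under its centre.
- tape: Bystander: roll of blue tape, 80 mm across, 24 mm tall, loose, in front of the stand; origin under its centre.
- glue: Bystander: yellow glue bottle, 52 mm across, 170 mm tall, loose, behind the stand; origin under its centre.
- can: Bystander: can, 66 mm across, 100 mm tall, loose, beyond the cork pad; origin under its centre.
- mallet: Bystander: hammer lying at the left side of the bench.
- offcut: Bystander: stepped plywood offcut, 18 mm thick, lying at the right side of the bench.
- cup: Bystander: white cup, 72 mm across, 80 mm tall, at the left side of the bench.
There are look-alikes about, which are no part of the job. There is more than one size of the part that bears sander_mid; the job needs the middle-sized.

How it is judged:
By the outcome, as a careful person would: the job done as asked, in the order asked, and still so for the second after the job is handed in, with the robot touching nothing.
It also fails if it takes over 69 s, if anything falls off the work surface, if the arm or the gripper's body presses on something with over 40 N, if the wrist force passes 120 N, or if a joint passes its speed limit or range.

## Robot

A 6-joint arm with a two-finger parallel gripper is mounted at the origin on the work surface. World frame = base frame: x ahead of the robot, y to its left, z up, the work surface at z = 0. Lengths are in mm, angles in rad, forces in N, time in s.
With the tool pointing down it reaches from about 300 to 775 mm from the base axis. Payload 14.6 kg.
Tool frame: the origin (TCP) lies midway between the tips of the shut fingers; the grasp point (between the pads) lies 19 mm behind it; z points along the fingers, y is the direction in which the jaws open and shut (so a half turn about z gives the same grasp; the last joint's range is limited). The gripper opens to 94 mm and grips with 3 to 60 N. Pads are 16 mm wide; open, the fingers measure 119 mm over their backs; the gripper's body (75 mm by 177 mm) begins 78 mm behind the grasp point.
Start: joints at [1.177, 0.3, 1.521, -0, 1.321, -0.067], TCP at [176.555, 520.882, 205.446] pointing down, gripper open.
Joint ranges: [-3.03, 3.03], [-0.79, 2.21], [0.23, 2.52], [-1.04, 4.18], [0, 3.07], [-2.55, 2.55]. Speed limits (rad/s): [2.22, 2.22, 2.57, 3.14, 3.14, 3.14].

## Interface

Orientations are given as a unit quaternion [w, x, y, z].
In Python, from workcell import bot gives the robot as it stands.
- The arm moves only by the shell command python3 -m handwheel 'ROWS' [OPENING] [FORCE]. ROWS is text: rows parted by semicolons, each of 6 numbers parted by spaces: the shift along the tool's x, y, z in cm, then the turn, a rotation vector about the tool's x, y, z in degrees. In form: tx ty tz wx wy wz; .... A call has exactly 10 rows; each row is the pose to reach, as a shift and turn from the pose commanded when the call began, along the tool's axes at that moment; what a row does not reach only later rows make up. A row lasts 1/10 s, in which the tool goes at most 50 mm and 8.59 degrees, less where a joint would pass 70% of its speed; a pose out of reach is approached as far as the arm can. A call with a gripper value outside its range is refused whole. OPENING is the closure, from 0 (fully open) to 1 (shut), set as the call begins (- or left out, the last holds). The fingers move at their own pace and stop on an object; FORCE is the grip in N (left out, the last holds). Time passes only in rows, so rows that repeat a pose let the fingers close, or fill a call up. It gives the time, the measured TCP pose, the force and the opening at its end, in the units of the state.
- bot.read_state(): the state, without advancing time (a new reading comes with each control period).
- bot.snapshot(name): name is "side" or "top" or "wrist"; returns (picture, depth): 480x640x3 uint8, red, green, blue; 480x640 float32, mm along the optical axis (not along the pixel's ray), 0 where there is no reading.
- bot.camera_params(name): a dict with "vfov" (degrees; the focal length in pixels is half the picture's height over the tangent of half this angle, whatever the lens; pixels are square), "cx", "cy" (the principal point, pixels), "R" (3x3) and "t" (3): a world point X has camera coordinates R X + t; the wrist camera has in their place "T_tool_cam" (4x4, takes a point from camera to tool coordinates, whose origin is the TCP and whose axes are the flange's). Camera axes: x right, y down, z forward; pixel columns grow to the right and rows downward; lengths in mm; the calibration is good to about 2 mm. The wrist camera is an equidistant fisheye: a pixel r from the principal point sees the ray r / f radians off the axis. A picture is of the moment at which its call begins: read the wrist's pose just before it. camera_params takes no time and is no camera call.
- bot.hand_in(): hands the job in, once; it reports no verdict.
Trained networks look in the newest picture that a camera, given by its name, has taken for a name from the list of things; names that differ only in an ending like _2 or _b are one class to them, and where a whole thing is asked for, a point or a joint stands for the part that bears it (a point fixed in the world has none). Each returns a list of dicts, best first, with "score" (0 to 1); they miss things now and then, are a little off and sometimes report something else, mostly with a low value. They report only what shows in the picture. A call takes as long as a camera call. They do not tell look-alikes from the thing itself.
- bot.spot_in(camera, name): "extent" ([centre column, centre row, width, height] in pixels, round what is visible of it).
- bot.cut_out(camera, name): "region" (480x640 bool, what is visible of it) and "extent" ([centre column, centre row, width, height] in pixels, round what is visible of it).
The state is a dict: "t": time; "joint_positions": joint angles; "joint_vel": joint speeds; "effort": joint torques, N m; "position": TCP position; "ee_rot": TCP orientation; "contact_force": force on the tool from outside, world axes, zero at the start; "torque": the same for the moment, N m; "grip_width": finger opening in mm.
Only numpy, scipy, OpenCV 4.12 (cv2) and the standard library are available. Lean on these libraries where they do the work, as an engineer would, in place of code of your own. Each camera call takes 0.05 s, during which the arm holds its last target. There are 200 camera calls.

## Working session

There is one attempt and no reset: what is moved stays moved. The work goes in short steps, Python scripts to look and compute and a shell command to move; the robot and the scene stay as the last step left them, time stands still between calls to the robot, and variables do not carry over. Pictures are saved under pics/ and viewed, about 8 in all and at most 12, crops included, and the job is handed in when it is done.

```bash
mkdir -p pics
cat > h.py <<'E'
import numpy as np, cv2
from workcell import bot
from scipy.spatial.transform import Rotation as Ro
def rot(q): return Ro.from_quat([q[1],q[2],q[3],q[0]]).as_matrix()
def snap(cam,fn=None):
    s=bot.read_state(); p,d=bot.snapshot(cam)
    if fn: cv2.imwrite('pics/'+fn,p[:,:,::-1])
    return s,p,d
def world(cam,s,d,mask=None):
    c=bot.camera_params(cam); f=240/np.tan(np.radians(c['vfov'])/2)
    v,u=np.nonzero((d>0) if mask is None else (mask&(d>0))); z=d[v,u]
    a=(u-c['cx'])/f; b=(v-c['cy'])/f
    if cam=='wrist':
        r=np.hypot(a,b)+1e-9; k=np.tan(r)/r
        P=np.c_[a*k*z,b*k*z,z]; T=np.array(c['T_tool_cam'])
        P=P@T[:3,:3].T+T[:3,3]
        return P@rot(s['ee_rot']).T+np.array(s['position']),u,v
    P=np.c_[a*z,b*z,z]
    return (P-np.array(c['t']))@np.array(c['R']),u,v
def st():
    s=bot.read_state(); print(round(s['t'],2),np.round(s['position'],1),np.round(s['ee_rot'],4),np.round(s['joint_positions'],3),np.round(s['contact_force'],1),round(s['grip_width'],1)); return s
def rows(target,Rt):
    s=bot.read_state(); R=rot(s['ee_rot'])
    print('shift cm',np.round(R.T@(np.array(target)-s['position'])/10,2),'turn',np.round(np.degrees(Ro.from_matrix(R.T@Rt).as_rotvec()),2))
E
cat > a.py <<'E'
from h import *
st()
ims=[]
for cam in ['top','side']:
    s,p,d=snap(cam,cam+'0.png')
    np.savez(cam+'0.npz',p=p,d=d)
    for n in ['box','lid','lid_bar','sander_mid','pad','blue_grip','cradle','stand','screws','tape','glue','can','mallet','offcut','cup']:
        for r in bot.cut_out(cam,n)[:4]:
            if r['score']<.3: continue
            P,_,_=world(cam,s,d,r['region'])
            if len(P)<5: continue
            print(cam,n,round(r['score'],2),np.round(r['extent']),'med',np.round(np.median(P,0)),'lo',np.round(np.percentile(P,3,0)),'hi',np.round(np.percentile(P,97,0)))
E
python3 a.py; python3 -c "
import cv2,numpy as np
"
```

```text
0.0 [176.5 520.6 204.9] [-1.000e-04  1.627e-01  9.867e-01 -6.000e-04] [ 1.177  0.3    1.522 -0.     1.321 -0.067] [-0.2  0.4 -0.4] 94.3
top box 0.64 [412. 243.  90.  64.] med [ 513. -253.   93.] lo [ 438. -358.   35.] hi [ 609. -129.  128.]
top lid 0.72 [412. 244.  87.  64.] med [ 515. -255.   93.] lo [ 439. -357.   86.] hi [ 609. -132.  129.]
top lid_bar 0.93 [412. 240.  87.  65.] med [ 514. -256.   93.] lo [ 440. -356.   87.] hi [ 608. -134.  130.]
top sander_mid 0.96 [368. 186.  26.  42.] med [ 703. -133.   46.] lo [ 654. -168.   20.] hi [ 756. -100.   52.]
top sander_mid 0.91 [400. 227.  33.  29.] med [ 557. -209.  126.] lo [ 530. -244.   99.] hi [ 588. -173.  132.]
top sander_mid 0.7 [422. 196.  18.  20.] med [ 677. -298.   22.] lo [ 652. -322.    0.] hi [ 703. -273.   29.]
top sander_mid 0.39 [232. 201.  22.  24.] med [646. 249. 110.] lo [631. 232.  21.] hi [669. 273. 171.]
top pad 0.88 [329. 268.  43.  34.] med [474. -16.   3.] lo [423. -67.  -3.] hi [524.  36.   9.]
top pad 0.36 [414. 241.  90.  63.] med [ 514. -256.   93.] lo [ 441. -355.   87.] hi [ 609. -134.  130.]
top st
[... 2151 characters left out ...]
]
side tape 0.64 [263. 201.  24.  22.] med [348. 253.  18.] lo [312. 226.   3.] hi [381. 298.  26.]
side glue 0.89 [360. 186.  18.  46.] med [657. 237.  85.] lo [637. 226.   7.] hi [680. 258. 169.]
side can 0.97 [390. 241.  26.  38.] med [732.  16.  80.] lo [705.   4.  12.] hi [761.  56. 102.]
side mallet 0.75 [293. 146.  73.  14.] med [439. 532.  20.] lo [313. 517.   1.] hi [560. 580.  29.]
side offcut 0.75 [264. 200.  23.  20.] med [345. 257.  18.] lo [309. 226.  -0.] hi [380. 301.  27.]
side offcut 0.69 [321. 439.  66.  30.] med [ 525. -526.   17.] lo [ 450. -552.    5.] hi [ 583. -496.   21.]
side cup 0.94 [344. 147.  16.  31.] med [620. 496.  53.] lo [590. 479.  -0.] hi [654. 553.  80.]
```

View pics/top0.png

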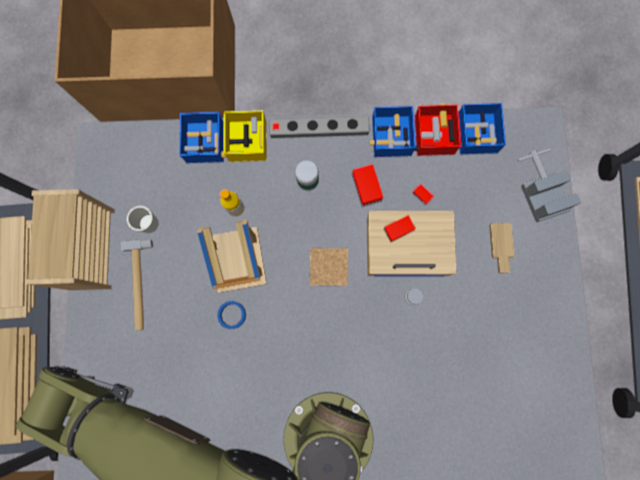

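View pics/side0.png

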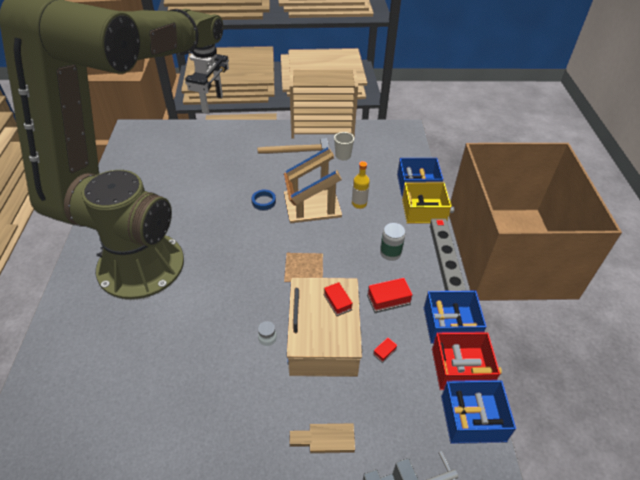

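The top picture shows the box at (412,243) with the mid block on its lid at (400,228). The stand is at (232,257), the pad at (329,267), and the look-alike blocks at (368,185) and (423,194) are off the box. Next I'll get the yaws from the clouds.

```bash
cat > b.py <<'E'
from h import *
def rect(n,Q):
    r=cv2.minAreaRect(Q[:,:2].astype(np.float32)); print(n,len(Q),np.round(r[0],1),np.round(r[1],1),round(r[2],2),'z',np.round(np.median(Q[:,2]),1))
for cam in ['top','side']:
    z=np.load(cam+'0.npz'); p=z['p'].astype(int); P,u,v=world(cam,bot.read_state(),z['d']); c=p[v,u]
    B=lambda x0,x1,y0,y1,z0,z1:(P[:,0]>x0)&(P[:,0]<x1)&(P[:,1]>y0)&(P[:,1]<y1)&(P[:,2]>z0)&(P[:,2]<z1)
    red=(c[:,0]>120)&(c[:,1]<70)&(c[:,2]<70)
    rect('lid',P[B(400,640,-390,-110,88,102)&~red]); rect('sander',P[B(500,620,-280,-150,118,138)&red])
    rect('bar',P[B(420,490,-350,-150,112,140)])
    rect('pad',P[B(410,540,-80,50,-10,15)&(c[:,0]>c[:,2]+25)])
    blue=(c[:,2]>c[:,0]+30)&(c[:,2]>c[:,1]+15)
    Q=P[B(390,600,150,340,70,220)&blue]; rect('walls',Q)
    if len(Q)>20:
        _,_,lab=0,0,None
        _,lab,cen=cv2.kmeans(Q.astype(np.float32),2,None,(3,50,.1),5,0)
        for k in (0,1):
            W=Q[lab.ravel()==k]; rect(' wall',W); m=W.mean(0); d=np.linalg.svd(W-m)[2][0]; d*=np.sign(d[2]); print('  mean',m.round(1),'dir',d.round(3),'yaw',np.degrees(np.arctan2(d[1],d[0])).round(2),'slope',np.degrees(np.arcsin(d[2])).round(1), W.min(0).round(),W.max(0).round())
E
python3 b.py
```

```text
lid 4579 [ 524.7 -245.9] [236.7 177.4] 88.03 z 93.3
sander 417 [ 559.1 -208.9] [42.6 73.9] 25.03 z 126.8
bar 172 [ 454.4 -242.4] [110.6  11. ] 88.21 z 133.1
pad 1430 [475.4 -14.5] [109.  110.8] 88.14 z 2.4
walls 504 [495.5 250.4] [135.  131.5] 8.9 z 144.5
 wall 235 [504.8 191.1] [133.7  11.4] 8.9 z 143.8
  mean [505.6 190.5 144.2] dir [0.856 0.133 0.5  ] yaw 8.85 slope 30.0 [439. 176. 101.] [572. 206. 186.]
 wall 269 [486.4 308.1] [135.   13.8] 8.52 z 145.4
  mean [487.5 308.  144.9] dir [0.853 0.131 0.505] yaw 8.73 slope 30.4 [419. 292. 101.] [554. 325. 188.]
lid 4878 [ 527.2 -247.4] [242.9 178.5] 88.3 z 94.5
sander 410 [ 560.5 -215. ] [43.  74.1] 24.53 z 128.2
bar 202 [ 456.  -246.2] [111.9  11.7] 87.97 z 133.8
pad 971 [475.  -11.2] [112.9 116.5] 0.23 z 3.6
walls 243 [496.5 247. ] [133.6 141.7] 8.22 z 145.3
 wall 114 [487.  307.5] [132.2  19.3] 8.27 z 145.3
  mean [488.6 306.9 144.8] dir [0.858 0.126 0.499] yaw 8.32 slope 29.9 [421. 290.  76.] [552. 324. 184.]
 wall 129 [505.  188.1] [133.6  21.6] 6.99 z 145.3
  mean [507.2 190.3 146. ] dir [0.855 0.136 0.5  ] yaw 9.05 slope 30.0 [439. 173. 106.] [571. 207. 184.]
```

```bash
cat >> h.py <<'E'
def down(deg):
    a=np.radians(deg); y=np.array([np.cos(a),np.sin(a),0]); z=np.array([0,0,-1.]); return np.c_[np.cross(y,z),y,z]
E
python3 -c "
from h import *
rows([559.5,-211.5,205],down(25)); rows([559.5,-211.5,100],down(25))"
```

```text
shift cm [-5.978e+01 -5.707e+01  5.000e-02] turn [-0.    0.   46.28]
shift cm [-59.78 -57.07  10.55] turn [-0.    0.   46.28]
```

```bash
python3 -m handwheel '-59.8 -57.1 0 0 0 46.3;-59.8 -57.1 0 0 0 46.3;-59.8 -57.1 0 0 0 46.3;-59.8 -57.1 0 0 0 46.3;-59.8 -57.1 0 0 0 46.3;-59.8 -57.1 0 0 0 46.3;-59.8 -57.1 0 0 0 46.3;-59.8 -57.1 0 0 0 46.3;-59.8 -57.1 0 0 0 46.3;-59.8 -57.1 0 0 0 46.3' 0 25; python3 -c "
from h import *
st();rows([559.5,-211.5,205],down(25))"
```

```text
t: 2.6
position: [408.8, 75.7, 205.8]
ee_rot: [0.0, 0.538, 0.843, 0.0]
contact_force: [0.6, 1.0, 0.5]
grip_width: 93.9
2.6 [408.8  75.7 205.8] [4.000e-04 5.375e-01 8.433e-01 3.000e-04] [ 0.095 -0.006  1.871  0.     1.276 -0.341] [0.6 1.  0.5] 93.9
shift cm [-32.4    1.54   0.09] turn [ 0.05  0.02 -0.03]
```

```bash
python3 -m handwheel '-32.4 1.5 0 0 0 0;-32.4 1.5 0 0 0 0;-32.4 1.5 0 0 0 0;-32.4 1.5 0 0 0 0;-32.4 1.5 0 0 0 0;-32.4 1.5 0 0 0 0;-32.4 1.5 0 0 0 0;-32.4 1.5 3 0 0 0;-32.4 1.5 6 0 0 0;-32.4 1.5 6 0 0 0'; python3 -c "
from h import *
s,p,d=snap('wrist','w1.png')
m=(p[...,0]>110)&(p[...,1]<70)&(p[...,2]<70)
P,u,v=world('wrist',s,d,m)
k=(P[:,2]>118)&(P[:,2]<140)&(abs(P[:,0]-560)<80)&(abs(P[:,1]+211)<80)
print(k.sum(),cv2.minAreaRect(P[k,:2].astype('f4')))
st();rows([559.5,-211.5,100],down(25))"
```

```text
t: 3.6
position: [557.0, -209.1, 141.6]
ee_rot: [-0.003, 0.538, 0.843, -0.0]
contact_force: [-0.0, 0.4, 0.1]
grip_width: 94.0
9698 ((562.3230590820312, -212.1274871826172), (44.60529327392578, 74.53784942626953), 24.32851791381836)
3.65 [ 558.  -209.4  144.4] [-1.500e-03  5.375e-01  8.432e-01 -2.000e-04] [-0.42   0.457  1.452  0.     1.236 -0.856] [-0.9  0.3  0.8] 93.8
shift cm [-0.27  0.06  4.44] turn [-0.11 -0.13 -0.03]
```

View pics/w1.png

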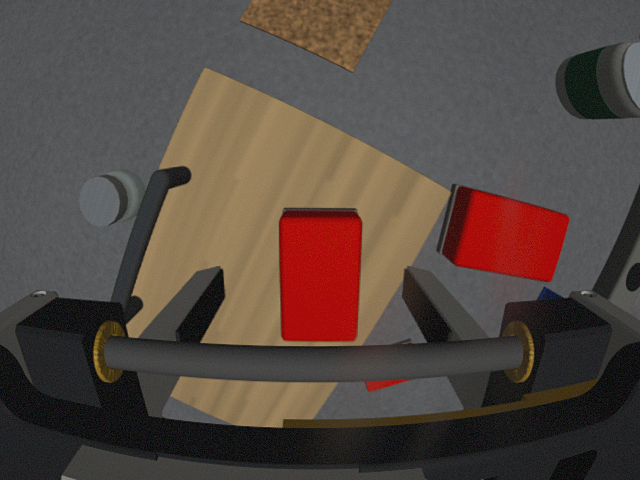

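The wrist picture shows the red block squarely between the open fingers, centred at about (320,275), with clearance from the bar. I'll lower and grip.

```bash
python3 -m handwheel '-0.3 0.3 2 0 0 0;-0.4 0.3 4 0 0 0;-0.4 0.3 4.4 0 0 0;-0.4 0.3 4.4 0 0 0;-0.4 0.3 4.4 0 0 0;-0.4 0.3 4.4 0 0 0;-0.4 0.3 4.4 0 0 0;-0.4 0.3 4.4 0 0 0;-0.4 0.3 4.4 0 0 0;-0.4 0.3 4.4 0 0 0' ; python3 -m handwheel '0 0 0 0 0 0;0 0 0 0 0 0;0 0 0 0 0 0;0 0 0 0 0 0;0 0 0 0 0 0;0 0 -2 0 0 0;0 0 -5 0 0 0;0 0 -8 0 0 0;0 0 -8 0 0 0;0 0 -8 0 0 0' 1 25;python3 -c "
from h import *
st()
rows([475,-13,180],down(0));rows([475,-13,180],down(25))"
```

```text
t: 4.65
position: [563.0, -212.0, 101.5]
ee_rot: [0.0, 0.537, 0.843, 0.0]
contact_force: [-0.1, 0.5, -0.9]
grip_width: 94.0
t: 5.65
position: [563.0, -212.0, 181.5]
ee_rot: [0.0, 0.537, 0.843, 0.0]
contact_force: [-0.2, -0.4, -0.3]
grip_width: 17.6
5.65 [ 563.  -212.   181.5] [3.000e-04 5.375e-01 8.433e-01 0.000e+00] [-0.421  0.433  1.396 -0.     1.311 -0.857] [-0.2 -0.4 -0.3] 17.6
shift cm [21.75  0.42  0.14] turn [3.000e-02 2.000e-02 2.498e+01]
shift cm [21.75  0.42  0.14] turn [ 0.02  0.03 -0.02]
```

The fingers close at about 76 mm/s, so the lift began before they reached the block. I'll reopen, lower again and grip for longer.

```bash
python3 -m handwheel '0 0 0 0 0 0;0 0 0 0 0 0;0 0 0 0 0 0;0 0 1 0 0 0;0 0 2 0 0 0;0 0 2 0 0 0;0 0 2 0 0 0;0 0 2 0 0 0;0 0 2 0 0 0;0 0 2 0 0 0' 0 25
python3 - <<'E'
from h import *
s,p,d=snap('wrist','w2.png')
m=(p[...,0]>110)&(p[...,1]<70)&(p[...,2]<70)
P,u,v=world('wrist',s,d,m)
k=(P[:,2]>118)&(P[:,2]<140)&(abs(P[:,0]-560)<80)&(abs(P[:,1]+211)<80)
print(k.sum(),cv2.minAreaRect(P[k,:2].astype('f4')),np.median(P[k,2]))
st()
E
```

```text
t: 6.65
position: [563.1, -212.0, 161.7]
ee_rot: [0.0, 0.537, 0.843, 0.0]
contact_force: [-0.4, -0.3, -1.2]
grip_width: 92.8
8384 ((561.9960327148438, -212.16952514648438), (44.4464111328125, 74.24259185791016), 24.689130783081055) 130.0358622116143
6.7 [ 563.1 -212.   161.7] [2.000e-04 5.375e-01 8.433e-01 0.000e+00] [-0.421  0.451  1.419 -0.     1.272 -0.857] [-0.6  0.1  1.2] 93.7
```

Block undisturbed.

```bash
python3 -m handwheel '0 0 3 0 0 0;0 0 5 0 0 0;0 0 6.1 0 0 0;0 0 6.1 0 0 0;0 0 6.1 0 0 0;0 0 6.1 0 0 0;0 0 6.1 0 0 0;0 0 6.1 0 0 0;0 0 6.1 0 0 0;0 0 6.1 0 0 0' 0.6 25;  python3 -m handwheel '0 0 0 0 0 0;0 0 0 0 0 0;0 0 0 0 0 0;0 0 -1 0 0 0;0 0 -3 0 0 0;0 0 -6 0 0 0;0 0 -8 0 0 0;0 0 -8 0 0 0;0 0 -8 0 0 0;0 0 -8 0 0 0' 1 25;python3 -c "
from h import *
st()
rows([475,-13,180],down(0))"
```

```text
t: 7.7
position: [563.4, -212.2, 101.6]
ee_rot: [0.001, 0.538, 0.843, 0.0]
contact_force: [-1.2, 1.2, 7.2]
grip_width: 44.7
t: 8.7
position: [562.5, -211.7, 178.9]
ee_rot: [-0.001, 0.537, 0.843, -0.0]
contact_force: [-0.5, -0.0, -2.3]
grip_width: 44.9
8.7 [ 562.5 -211.7  178.9] [-1.200e-03  5.375e-01  8.433e-01 -2.000e-04] [-0.421  0.436  1.399  0.     1.309 -0.857] [-0.5 -0.  -2.3] 44.9
shift cm [21.7   0.46 -0.07] turn [-0.11 -0.08 24.98]
```

```bash
python3 -m handwheel '4 0 0 0 0 5;8.5 0.1 0 0 0 10;13 0.2 0 0 0 15;17.5 0.3 0 0 0 20;21.7 0.4 2 0 0 25;21.7 0.4 5 0 0 25;21.7 0.4 8 0 0 25;21.7 0.4 11 0 0 25;21.7 0.4 13 0 0 25;21.7 0.4 14.5 0 0 25' ;  python3 -c "
from h import *
st()
rows([475,-13,10.5],down(0))"
```

```text
t: 9.7
position: [473.7, -13.4, 33.0]
ee_rot: [-0.001, 0.707, 0.707, -0.001]
contact_force: [-0.1, 0.1, -2.1]
grip_width: 44.9
9.7 [473.7 -13.4  33. ] [-0.0013  0.7072  0.707  -0.0011] [-0.106  0.366  1.887 -0.     0.893 -0.105] [-0.1  0.1 -2.1] 44.9
shift cm [0.04 0.14 2.25] turn [-0.19 -0.02 -0.02]
```

```bash
python3 -m handwheel '0 0 0.6 0 0 0;0 0 1.2 0 0 0;0 0 1.6 0 0 0;0 0 1.9 0 0 0;0 0 2.1 0 0 0;0 0 2.1 0 0 0;0 0 2.1 0 0 0;0 0 2.1 0 0 0;0 0 2.1 0 0 0;0 0 2.1 0 0 0' ;  python3 -c "
from h import *
st()"
```

```text
t: 10.7
position: [475.1, -13.6, 14.6]
ee_rot: [0.0, 0.707, 0.707, 0.0]
contact_force: [0.3, 0.5, -2.2]
grip_width: 45.2
10.7 [475.1 -13.6  14.6] [1.000e-04 7.072e-01 7.070e-01 1.000e-04] [-0.106  0.4    1.893 -0.     0.848 -0.105] [ 0.3  0.5 -2.2] 45.2
```

Not yet touching (the force still shows the block's weight). I'll ease down to contact, then release.

```bash
python3 -m handwheel '0 0 0.1 0 0 0;0 0 0.2 0 0 0;0 0 0.3 0 0 0;0 0 0.35 0 0 0;0 0 0.4 0 0 0;0 0 0.4 0 0 0;0 0 0.4 0 0 0;0 0 0.4 0 0 0;0 0 0.4 0 0 0;0 0 0.4 0 0 0' ;  python3 -c "
from h import *
st()"
```

```text
t: 11.7
position: [475.0, -13.5, 10.6]
ee_rot: [-0.0, 0.707, 0.707, -0.0]
contact_force: [-4.0, 0.4, 5.5]
grip_width: 45.0
11.7 [475.  -13.5  10.6] [-0.      0.7073  0.707  -0.    ] [-0.106  0.408  1.895  0.     0.839 -0.105] [-4.   0.4  5.5] 45.0
```

```bash
python3 -m handwheel '0 0 0 0 0 0;0 0 0 0 0 0;0 0 0 0 0 0;0 0 0 0 0 0;0 0 0 0 0 0;0 0 -2 0 0 0;0 0 -7 0 0 0;0 0 -12 0 0 0;0 0 -17 0 0 0;0 0 -18 0 0 0' 0.15 5;  python3 -c "
from h import *
st();rows([455.5,-244,180],down(-1.9))
s,p,d=snap('top'); P,u,v=world('top',s,d); c=p[v,u].astype(int)
m=(c[:,0]>110)&(c[:,1]<70)&(c[:,2]<70)&(abs(P[:,0]-475)<70)&(abs(P[:,1]+13)<70)
print(m.sum(),cv2.minAreaRect(P[m&(P[:,2]>25)][:,:2].astype('f4')),P[m].min(0),P[m].max(0))"
```

```text
t: 12.7
position: [476.8, -13.7, 195.9]
ee_rot: [0.003, 0.707, 0.707, 0.003]
contact_force: [0.4, 0.5, 0.4]
grip_width: 79.7
12.7 [476.8 -13.7 195.9] [0.0032 0.7072 0.707  0.0027] [-0.106  0.14   1.739  0.     1.254 -0.105] [0.4 0.5 0.4] 79.7
shift cm [-23.03  -2.13   1.59] turn [0.48 0.04 1.88]Traceback (most recent call last):
  File "<string>", line 6, in <module>
    print(m.sum(),cv2.minAreaRect(P[m&(P[:,2]>25)][:,:2].astype('f4')),P[m].min(0),P[m].max(0))
                                                                       ~~~~~~~~^^^
    return umr_minimum(a, axis, None, out, keepdims, initial, where)
ValueError: zero-size array to reduction operation minimum which has no identity
```

```bash
python3 -m handwheel '-4.5 -1 0 0 0 1.9;-9 -1.5 0 0 0 1.9;-13.5 -2 0 0 0 1.9;-18 -2 0 0 0 1.9;-22 -2 0 0 0 1.9;-23.1 -2 1 0 0 1.9;-23.1 -2 2 0 0 1.9;-23.1 -2 2 0 0 1.9;-23.1 -2 2 0 0 1.9;-23.1 -2 2 0 0 1.9' ;  python3 - <<'E'
from h import *
st()
s,p,d=snap('wrist','w3.png'); P,u,v=world('wrist',s,d); c=p[v,u].astype(int)
k=(P[:,2]>120)&(P[:,2]<145)&(abs(P[:,0]-455)<25)&(abs(P[:,1]+244)<40)&(c.max(1)<110)
print(k.sum(),cv2.minAreaRect(P[k,:2].astype('f4')),np.percentile(P[k,2],[50,95]))
s,p,d=snap('top'); P,u,v=world('top',s,d); c=p[v,u].astype(int)
m=(c[:,0]>110)&(c[:,1]<70)&(c[:,2]<70)&(abs(P[:,0]-475)<70)&(abs(P[:,1]+13)<70)
print(m.sum(),cv2.minAreaRect(P[m&(P[:,2]>25)][:,:2].astype('f4')),P[m].min(0),P[m].max(0))
rows([455.5,-244,112],down(-1.9))
E
```

```text
t: 13.75
position: [455.2, -243.6, 170.7]
ee_rot: [0.0, 0.718, 0.696, 0.0]
contact_force: [-0.1, 0.4, 0.4]
grip_width: 79.9
13.75 [ 455.2 -243.6  170.7] [2.000e-04 7.184e-01 6.957e-01 1.000e-04] [-0.562  0.257  1.66   0.     1.225 -0.53 ] [-0.1  0.4  0.4] 79.9
2379 ((457.0699462890625, -243.96139526367188), (80.06062316894531, 11.750545501708984), 88.11970520019531) [136.25696158 137.79787645]
364 ((472.3975524902344, -10.396007537841797), (68.76615905761719, 41.23635482788086), 87.75332641601562) [450.9055156  -45.33236668  28.40202338] [493.68054548  23.93536225  47.96116452]
shift cm [-0.01  0.02  5.89] turn [0.04 0.02 0.04]
```

View pics/w3.png

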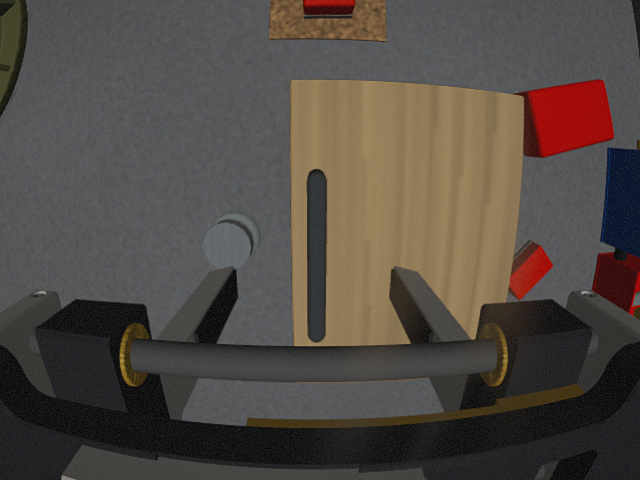

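The wrist picture shows the bar at column 317, midway between the fingers (tips at about 232 and 400), and the block sitting on the pad at the top. I'll descend and close on the bar.

```bash
python3 -m handwheel '0 0.1 3 0 0 0;0 0.2 5 0 0 0;0 0.2 5.8 0 0 0;0 0.2 5.8 0 0 0;0 0.2 5.8 0 0 0;0 0.2 5.8 0 0 0;0 0.2 5.8 0 0 0;0 0.2 5.8 0 0 0;0 0.2 5.8 0 0 0;0 0.2 5.8 0 0 0' 1 10;  python3 - <<'E'
from h import *
st()
for t in [.0,.15,.3,.45,.6,.75,.9,1.05,1.2,1.35,1.5,1.65,1.75,1.8]:
    c,s=np.cos(t),np.sin(t); print(t,'dy',round((-155*c+45*s+155)/10,2),'dz',round(-(155*s+45*c-45)/10,2))
E
```

```text
t: 14.85
position: [457.1, -244.7, 112.7]
ee_rot: [0.0, 0.719, 0.695, 0.0]
contact_force: [2.0, 0.8, 1.3]
grip_width: 11.4
14.85 [ 457.1 -244.7  112.7] [3.000e-04 7.189e-01 6.951e-01 1.000e-04] [-0.562  0.328  1.713  0.     1.099 -0.529] [2.  0.8 1.3] 11.4
0.0 dy 0.0 dz -0.0
0.15 dy 0.85 dz -2.27
0.3 dy 2.02 dz -4.38
0.45 dy 3.5 dz -6.29
0.6 dy 5.25 dz -7.97
0.75 dy 7.23 dz -9.36
0.9 dy 9.39 dz -10.44
1.05 dy 11.69 dz -11.18
1.2 dy 14.08 dz -11.58
1.35 dy 16.5 dz -11.61
1.5 dy 18.89 dz -11.28
1.65 dy 21.21 dz -10.6
1.75 dy 22.69 dz -9.95
1.8 dy 23.4 dz -9.57
```

```bash
python3 -m handwheel '0 0.2 -0.7 0 0 0;0 0.5 -1.5 0 0 0;0 0.85 -2.3 0 0 0;0 1.4 -3.3 0 0 0;0 2 -4.4 0 0 0;0 2.7 -5.4 0 0 0;0 3.5 -6.3 0 0 0;0 4.4 -7.2 0 0 0;0 5.25 -8 0 0 0;0 5.25 -8 0 0 0';  python3 - <<'E'
from h import *
st()
E
```

```text
t: 15.85
position: [510.1, -246.6, 195.2]
ee_rot: [0.001, 0.719, 0.695, -0.0]
contact_force: [-13.8, 1.6, 14.5]
grip_width: 11.4
15.85 [ 510.1 -246.6  195.2] [ 7.000e-04  7.188e-01  6.952e-01 -2.000e-04] [-5.150e-01  3.440e-01  1.487e+00 -1.000e-03  1.309e+00 -4.810e-01] [-13.8   1.6  14.5] 11.4
```

```bash
python3 -m handwheel '0 0.8 -0.9 0 0 0;0 1.85 -1.6 0 0 0;0 2.9 -2.1 0 0 0;0 4 -2.6 0 0 0;0 5.1 -3 0 0 0;0 6.3 -3.3 0 0 0;0 7.5 -3.6 0 0 0;0 8.7 -3.7 0 0 0;0 8.7 -3.7 0 0 0;0 8.7 -3.7 0 0 0';  python3 - <<'E'
from h import *
st()
E
```

```text
t: 16.85
position: [597.1, -249.3, 230.8]
ee_rot: [0.001, 0.719, 0.695, 0.0]
contact_force: [-1.2, -0.7, 3.5]
grip_width: 11.5
16.85 [ 597.1 -249.3  230.8] [9.000e-04 7.188e-01 6.952e-01 4.000e-04] [-0.452  0.505  1.178  0.     1.456 -0.419] [-1.2 -0.7  3.5] 11.5
```

```bash
python3 -m handwheel '0 1.2 0 0 0 0;0 2.4 0 0 0 0;0 3.6 0.1 0 0 0;0 4.8 0.3 0 0 0;0 6 0.6 0 0 0;0 7.1 1 0 0 0;0 8 1.3 0 0 0;0 8.6 1.6 0 0 0;0 9.3 2 0 0 0;0 9.3 2 0 0 0';  python3 - <<'E'
from h import *
st()
s,p,d=snap('top','t3.png')
E
```

```text
t: 17.85
position: [690.2, -252.3, 209.5]
ee_rot: [0.001, 0.719, 0.695, 0.0]
contact_force: [2.5, 0.3, 1.8]
grip_width: 11.5
17.85 [ 690.2 -252.3  209.5] [6.000e-04 7.188e-01 6.953e-01 4.000e-04] [-0.4    0.744  0.854  0.     1.542 -0.367] [2.5 0.3 1.8] 11.5
```

```bash
python3 -m handwheel '0 0 0 0 0 0;0 0.2 0 0 0 0;0 0.4 0 0 0 0;0 0.4 -0.5 0 0 0;0 0.4 -1.5 0 0 0;0 0.4 -3 0 0 0;0 0.4 -5 0 0 0;0 0.4 -7 0 0 0;0 0.4 -7 0 0 0;0 0.4 -7 0 0 0' 0.68 5;  python3 - <<'E'
from h import *
st()
E
```

```text
t: 18.9
position: [693.3, -252.6, 279.4]
ee_rot: [0.0, 0.719, 0.695, 0.0]
contact_force: [0.2, 0.3, -0.7]
grip_width: 30.1
18.9 [ 693.3 -252.6  279.4] [2.000e-04 7.189e-01 6.951e-01 1.000e-04] [-0.399  0.746  0.696 -0.     1.7   -0.365] [ 0.2  0.3 -0.7] 30.1
```

```bash
python3 -m handwheel '0 -4 -2 0 0 -8;0 -8 -2 0 0 -16;0 -12 -2 0 0 -24;0 -16 -2 0 0 -32;0 -18 -2 0 0 -40;0 -18 -2 0 0 -48;0 -18 -2 0 0 -56;0 -18 -2 0 0 -64;0 -18 -2 0 0 -72;0 -18 -2 0 0 -80' 0.4 20;  python3 - <<'E'
from h import *
st()
for cam in ['side','wrist']:
    s,p,d=snap(cam,cam+'4.png')
    np.savez(cam+'4.npz',p=p,d=d)
    for n in ['blue_grip','orange_grip','lid','box']:
        for r in bot.cut_out(cam,n)[:3]:
            if r['score']<.3: continue
            P,_,_=world(cam,s,d,r['region'])
            if len(P)<5: continue
            print(cam,n,round(r['score'],2),np.round(r['extent']),'med',np.round(np.median(P,0)),'lo',np.round(np.percentile(P,3,0)),'hi',np.round(np.percentile(P,97,0)))
a=cv2.imread('pics/side4.png')[80:480,180:480];b=cv2.imread('pics/wrist4.png'); b=cv2.resize(b,(500,400)); 
cv2.imwrite('pics/c4.png',np.hstack([a,b]))
E
```

```text
t: 19.9
position: [512.9, -246.3, 298.2]
ee_rot: [-0.001, 0.101, 0.995, 0.0]
contact_force: [0.3, 0.1, -0.1]
grip_width: 56.4
19.9 [ 512.9 -246.3  298.2] [-9.000e-04  1.010e-01  9.949e-01  4.000e-04] [-0.512  0.294  1.316 -0.     1.533 -1.88 ] [ 0.3  0.1 -0.1] 56.4
side blue_grip 0.8 [322. 346.  51.  22.] med [ 520. -299.   23.] lo [ 458. -317.   10.] hi [ 582. -250.   64.]
side blue_grip 0.47 [393. 242.  26.  36.] med [740.  18.  90.] lo [706.   4.  17.] hi [764.  59. 103.]
side orange_grip 0.65 [322. 314.  49.  30.] med [ 520. -208.   22.] lo [ 460. -241.   13.] hi [ 583. -155.   63.]
side orange_grip 0.49 [384. 301.  56. 118.] med [ 650. -269.  182.] lo [ 611. -368.   89.] hi [ 707. -146.  244.]
side lid 0.83 [384. 300.  54. 118.] med [ 650. -268.  182.] lo [ 612. -368.   90.] hi [ 708. -145.  244.]
side lid 0.51 [302. 266.  17.  15.] med [471. -45.  36.] lo [451. -54.   5.] hi [494.  -9.  42.]
side lid 0.49 [304. 266.  35.  29.] med [441. -33.   3.] lo [422. -62.  -1.] hi [519.  34.   9.]
side box 0.65 [312. 206.  54.  33.] med [446. 180.  17.] lo [416. 168.   3.] hi [481. 288. 109.]
wrist blue_grip 0.72 [271. 214.  87. 115.] med [ 516. -298.   23.] lo [ 460. -344.   22.] hi [ 580. -260.   64.]
wrist orange_grip 0.63 [353. 201.  90. 111.] med [ 518. -198.   23.] lo [ 462. -239.   21.] hi [ 584. -154.   64.]
wrist lid 0.81 [332. 350. 218. 144.] med [ 640. -266.  156.] lo [ 611. -354.   90.] hi [ 670. -146.  230.]
wrist lid 0.71 [317. 274. 246. 288.] med [ 604. -254.   87.] lo [ 444. -358.   10.] hi [ 667. -136.  224.]
wrist box 0.75 [317. 274. 243. 290.] med [ 604. -254.   87.] lo [ 444. -358.   10.] hi [ 667. -135.  225.]
```

View pics/c4.png

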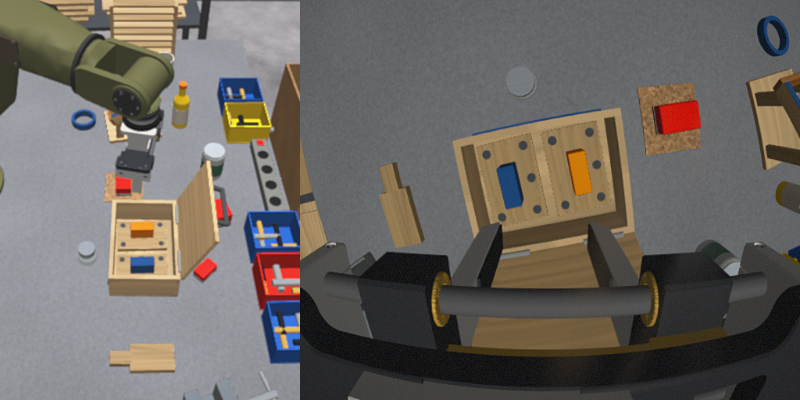

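The lid stands open at the stop. The blue grip is in the -y compartment (wrist crop at about (510,185)) and the orange grip is at (578,172). I'll measure the blue grip's top face.

```bash
cat > c.py <<'E'
from h import *
S={'position':np.array([512.9,-246.3,298.2]),'ee_rot':[-9e-4,.1010,.9949,4e-4]}
for cam in ['wrist','side']:
    z=np.load(cam+'4.npz'); p=z['p'].astype(int); P,u,v=world(cam,S,z['d']); c=p[v,u]
    b=(c[:,2]>c[:,0]+30)&(c[:,2]>c[:,1]+15)
    k=b&(abs(P[:,0]-520)<60)&(abs(P[:,1]+299)<50)&(P[:,2]>56)&(P[:,2]<72)
    print(cam,k.sum(),cv2.minAreaRect(P[k,:2].astype('f4')),np.median(P[k,2]))
    k=(abs(P[:,0]-520)<85)&(abs(P[:,1]+299)<47)&(P[:,2]>17)&(P[:,2]<29); print(' plate',cv2.minAreaRect(P[k,:2].astype('f4')),np.median(P[k,2]))
rows([520,-299,130],down(88.1))
E
python3 c.py
```

```text
wrist 1109 ((520.0748291015625, -301.3274230957031), (59.241981506347656, 25.594518661499023), 0.4449712932109833) 62.32984347238374
 plate ((528.93017578125, -300.4931640625), (147.54290771484375, 92.49494934082031), 1.1015695333480835) 22.444111320787613
side 223 ((519.2205810546875, -303.7424011230469), (26.932462692260742, 57.03511047363281), 89.05951690673828) 61.27312545493658
 plate ((524.80859375, -287.73687744140625), (62.888572692871094, 149.48013305664062), 89.6620864868164) 21.670344738117286
shift cm [-1.74 -5.   16.94] turn [  0.    -0.   -10.09]
```

```bash
python3 -m handwheel '-0.9 -2.6 4 0 0 -6;-1.8 -5.2 8 0 0 -11.5;-1.8 -5.2 12 0 0 -11.5;-1.8 -5.2 16 0 0 -11.5;-1.8 -5.2 18 0 0 -11.5;-1.8 -5.2 20 0 0 -11.5;-1.8 -5.2 20 0 0 -11.5;-1.8 -5.2 20 0 0 -11.5;-1.8 -5.2 20 0 0 -11.5;-1.8 -5.2 20 0 0 -11.5';  python3 - <<'E'
from h import *
st(); s,p,d=snap('wrist'); p=p.astype(int); P,u,v=world('wrist',s,d); c=p[v,u]
b=(c[:,2]>c[:,0]+30)&(c[:,2]>c[:,1]+15)
k=b&(abs(P[:,0]-520)<60)&(abs(P[:,1]+299)<50)&(P[:,2]>56)&(P[:,2]<72)
print(k.sum(),cv2.minAreaRect(P[k,:2].astype('f4')),np.median(P[k,2]))
rows([520,-301.5,29],down(90))
E
```

```text
t: 21.4
position: [520.7, -301.4, 100.7]
ee_rot: [0.001, 0.004, 1.0, -0.001]
contact_force: [-0.2, 0.0, -0.3]
grip_width: 56.1
21.4 [ 520.7 -301.4  100.7] [ 8.0e-04  3.8e-03  1.0e+00 -5.0e-04] [-0.586  0.512  1.478 -0.     1.149 -2.149] [-0.2  0.  -0.3] 56.1
3711 ((520.32421875, -302.4499206542969), (60.00908660888672, 24.958696365356445), 0.3940314054489136) 63.06561471832807
shift cm [ 0.07 -0.01  7.15] turn [-0.05  0.07 -0.43]
```

```bash
python3 -m handwheel '0 -0.05 3 0 0 0;0 -0.05 5.5 0 0 0;0 -0.05 6.6 0 0 0;0 -0.05 7 0 0 0;0 -0.05 7 0 0 0;0 -0.05 7 0 0 0;0 -0.05 7 0 0 0;0 -0.05 7 0 0 0;0 -0.05 7 0 0 0;0 -0.05 7 0 0 0' 0.4 30;  python3 -m handwheel '0 0 0 0 0 0;0 0 0 0 0 0;0 0 0 0 0 0;0 0 0 0 0 0;0 0 0 0 0 0;0 0 0 0 0 0;0 0 -0.3 0 0 0;0 0 -1 0 0 0;0 0 -2 0 0 0;0 0 -2 0 0 0' 1 30; python3 -c "
from h import *
st()"
```

```text
t: 22.45
position: [520.3, -301.7, 29.7]
ee_rot: [0.0, 0.004, 1.0, -0.0]
contact_force: [1.2, 0.2, -0.6]
grip_width: 56.3
t: 23.45
position: [521.0, -302.1, 51.4]
ee_rot: [0.001, 0.004, 1.0, -0.001]
contact_force: [1.2, -0.4, -1.4]
grip_width: 26.0
23.45 [ 521.  -302.1   51.4] [ 1.1e-03  3.7e-03  1.0e+00 -7.0e-04] [-0.586  0.575  1.509 -0.     1.055 -2.15 ] [ 1.2 -0.4 -1.4] 26.0
```

```bash
cat >> h.py <<'E'
def cradle(o=(504.9,250.5,130.),yaw=8.7):
    a=np.radians(yaw); c,s=np.cos(a),np.sin(a); k=3**.5/2
    return np.array(o),np.c_[[k*c,k*s,.5],[-s,c,0],[-.5*c,-.5*s,k]]
def tgt(x,y,h,off=12.3,**kw):
    "TCP pose putting plate centre at cradle x,y with underside h above ledges"
    o,C=cradle(**kw); return o+C@np.array([x,y,32+h-off]), np.c_[-C[:,0],C[:,1],-C[:,2]]
E
python3 -m handwheel '0 0 -4 0 0 0;0 0 -8.5 0 0 0;0 0 -13 0 0 0;0 0 -17 0 0 0;0 0 -21 0 0 0;0 0 -23 0 0 0;0 2 -24 0 0 0;0 5 -24 0 0 0;0 9 -24 0 0 0;0 13 -24 0 0 0' ; python3 -c "
from h import *
st();p,R=tgt(-9,0,90);print(p);rows(p,R)"
```

```text
t: 24.45
position: [520.6, -169.4, 288.7]
ee_rot: [-0.001, 0.004, 1.0, 0.0]
contact_force: [0.3, -0.5, -2.2]
grip_width: 25.7
24.45 [ 520.6 -169.4  288.7] [-5.0e-04  3.9e-03  1.0e+00  3.0e-04] [-0.382  0.246  1.398  0.     1.499 -1.945] [ 0.3 -0.5 -2.2] 25.7
[442.97656295 241.02438259 220.5029868 ]
shift cm [ 8.07 40.98  6.85] turn [ -2.36 -29.99  -8.95]
```

```bash
python3 -m handwheel '0.8 4 0 -0.2 -3 -0.9;1.6 8.5 0 -0.5 -6 -1.8;2.4 13 0 -0.7 -9 -2.7;3.2 17.5 0 -0.9 -12 -3.6;4 22 0 -1.2 -15 -4.5;4.8 26.5 0 -1.4 -18 -5.4;5.6 31 0 -1.6 -21 -6.2;6.4 35 0 -1.9 -24 -7.1;7.2 38.5 0 -2.1 -27 -8;8 41 0 -2.4 -30 -9'
python3 - <<'E'
from h import *
st();p,R=tgt(-9,0,60);print(p);rows(p,R)
s,q,d=snap('wrist','w5.png'); np.savez('w5.npz',p=q,d=d,pos=s['position'],q=s['ee_rot'])
E
```

```text
t: 25.45
position: [442.5, 241.3, 288.8]
ee_rot: [0.259, -0.075, 0.963, 0.021]
contact_force: [1.7, 0.3, -1.7]
grip_width: 25.7
25.45 [442.5 241.3 288.8] [ 0.2592 -0.0752  0.9627  0.0206] [ 0.523 -0.133  1.881 -0.229  0.91  -1.107] [ 1.7  0.3 -1.7] 25.7
[457.80397125 243.2932949  194.52222468]
shift cm [ 3.4  -0.05  8.93] turn [0.16 0.14 0.19]
```

View pics/w5.png

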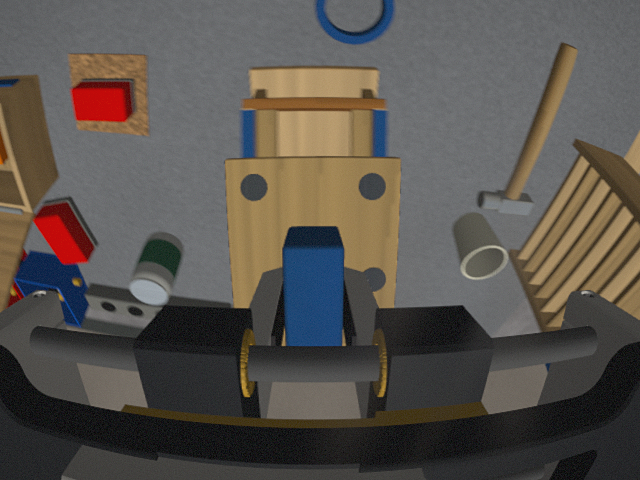

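The plate, held tilted, lines up with the stand: blue tapes at columns 250 and 380, stop at row 103, plate from 227 to 400. I'll check the cradle and the plate from this view.

```bash
cat > e.py <<'E'
from h import *
import sys
z=np.load(sys.argv[1]); S={'position':z['pos'],'ee_rot':z['q']}
P,u,v=world('wrist',S,z['d']); c=z['p'][v,u].astype(int)
o,C=cradle(); L=(P-o)@C
blue=(c[:,2]>c[:,0]+25)&(c[:,2]>c[:,1]+12)
for sg in (1,-1):
    k=blue&(abs(L[:,1]*sg-59)<14)&(abs(L[:,0])<100)&(abs(L[:,2]-17)<12)
    W=L[k]; print('wall',sg,k.sum(),'y mid',np.percentile(W[:,1],[3,50,97]).round(1),'x',W[:,0].min().round(),W[:,0].max().round(),'z',np.median(W[:,2]).round(1), 'dy/dx deg',np.degrees(np.polyfit(W[:,0],W[:,1],1)[0]).round(2))
k=(c[:,0]>c[:,2]+60)&(abs(L[:,1])<50)&(L[:,0]<-60)&(L[:,0]>-110)&(abs(L[:,2]-10)<15)
W=L[k]
print('stop?',k.sum(),np.percentile(W,[3,50,97],axis=0).round(1) if k.sum() else '')
R=rot(z['q']); T=(P-z['pos'])@R   # tool frame
k=(abs(T[:,0])<90)&(abs(T[:,1])<60)&(T[:,2]>1)&(T[:,2]<14)&(c[:,0]>c[:,2]+20); W=T[k]
print('plate tool',k.sum(),np.percentile(W,[1,50,99],axis=0).round(1))
A=np.c_[W[:,:2],np.ones(len(W))]; print('tilt',np.degrees(np.linalg.lstsq(A,W[:,2],rcond=None)[0][:2]).round(2), cv2.minAreaRect(W[:,:2].astype('f4')))
b=blue&(abs(T[:,0])<45)&(abs(T[:,1])<20)&(T[:,2]>-45)&(T[:,2]<-25);print('grip top',b.sum(),np.percentile(T[b],[3,50,97],axis=0).round(1))
E
python3 e.py w5.npz
```

```text
wall 1 515 y mid [54.1 58.7 63.5] x -78.0 -36.0 z 18.2 dy/dx deg 0.66
wall -1 643 y mid [-64.7 -58.6 -54.1] x -78.0 -35.0 z 17.9 dy/dx deg 0.08
stop? 1920 [[-88.2 -48.2  -3.1]
 [-80.7   0.9  12.3]
 [-62.   48.3  14.2]]
plate tool 17212 [[-16.1 -44.5   4.9]
 [ 35.5  -1.3   6.4]
 [ 63.6  43.7   7.9]]
tilt [ 0.01 -0.01] ((10.850589752197266, -0.28285980224609375), (90.37274932861328, 106.60847473144531), 89.57463073730469)
grip top 6140 [[-16.4 -12.2 -34.7]
 [  8.   -0.3 -33.5]
 [ 28.6  11.7 -31.7]]
```

```bash
python3 -m handwheel '1.7 0 1 0 0 0;3.4 0 3 0.2 0.1 0.2;3.4 0 6 0.2 0.1 0.2;3.4 0 9 0.2 0.1 0.2;3.4 0 11 0.2 0.1 0.2;3.4 0 12 0.2 0.1 0.2;3.4 0 12.6 0.2 0.1 0.2;3.4 0 12.6 0.2 0.1 0.2;3.4 0 12.6 0.2 0.1 0.2;3.4 0 12.6 0.2 0.1 0.2'
python3 - <<'E'
from h import *
st();p,R=tgt(-9,0,0);rows(p,R)
s,q,d=snap('wrist','w6.png'); np.savez('w6.npz',p=q,d=d,pos=s['position'],q=s['ee_rot'])
E
python3 e.py w6.npz
```

```text
t: 26.5
position: [477.5, 244.3, 164.3]
ee_rot: [0.258, -0.072, 0.963, 0.019]
contact_force: [0.3, 0.3, -2.3]
grip_width: 25.6
26.5 [477.5 244.3 164.3] [ 0.2584 -0.0719  0.9632  0.0187] [ 0.489  0.076  1.981 -0.3    0.606 -1.025] [ 0.3  0.3 -2.3] 25.6
shift cm [0.19 0.21 2.4 ] turn [-0.14  0.04 -0.12]
wall 1 3243 y mid [51.9 57.6 63.4] x -78.0 20.0 z 18.2 dy/dx deg 0.2
wall -1 3234 y mid [-66.  -60.1 -54.5] x -78.0 20.0 z 18.0 dy/dx deg 0.1
stop? 3642 [[-88.7 -47.8   0.4]
 [-83.1   1.1  12.8]
 [-72.   47.9  14.3]]
plate tool 17257 [[-16.1 -44.6   4.9]
 [ 35.5  -1.3   6.4]
 [ 63.6  43.7   7.9]]
tilt [ 0.04 -0.  ] ((10.917896270751953, -0.3038368225097656), (90.56818389892578, 106.38294982910156), 89.50021362304688)
grip top 6150 [[-16.4 -12.2 -34.7]
 [  8.   -0.3 -33.5]
 [ 28.6  11.8 -31.6]]
```

```bash
python3 -m handwheel '0.2 0.1 0.4 0 0 0;0.2 0.1 0.8 0 0 0;0.2 0.1 1.2 0 0 0;0.2 0.1 1.5 0 0 0;0.2 0.1 1.7 0 0 0;0.2 0.1 1.9 0 0 0;0.2 0.1 1.9 0 0 0;0.2 0.1 1.9 0 0 0;0.2 0.1 1.9 0 0 0;0.2 0.1 1.9 0 0 0'
python3 - <<'E'
from h import *
st();p,R=tgt(-9,0,0);rows(p,R)
E
```

```text
t: 27.55
position: [485.1, 246.2, 146.0]
ee_rot: [0.258, -0.072, 0.963, 0.018]
contact_force: [0.1, 0.2, -2.2]
grip_width: 25.9
27.55 [485.1 246.2 146. ] [ 0.2579 -0.0719  0.9633  0.0185] [ 0.485  0.121  1.981 -0.316  0.564 -1.008] [ 0.1  0.2 -2.2] 25.9
shift cm [-0.05  0.13  0.43] turn [-0.17 -0.03 -0.12]
```

```bash
python3 -m handwheel '0 0 0.1 0 0 0;0 0 0.2 0 0 0;0 0 0.25 0 0 0;0 0 0.3 0 0 0;0 0 0.35 0 0 0;0 0 0.4 0 0 0;0 0 0.45 0 0 0;0 0 0.45 0 0 0;0 0 0.45 0 0 0;0 0 0.45 0 0 0'
python3 - <<'E'
from h import *
st();p,R=tgt(-9,0,0);rows(p,R)
s,q,d=snap('wrist','w7.png'); np.savez('w7.npz',p=q,d=d,pos=s['position'],q=s['ee_rot'])
E
```

```text
t: 28.55
position: [487.2, 246.5, 142.2]
ee_rot: [0.258, -0.072, 0.963, 0.018]
contact_force: [-4.7, -2.1, 2.3]
grip_width: 25.7
28.55 [487.2 246.5 142.2] [ 0.2579 -0.0718  0.9633  0.0184] [ 0.483  0.131  1.979 -0.319  0.556 -1.005] [-4.7 -2.1  2.3] 25.7
shift cm [-0.06  0.13 -0.01] turn [-0.18 -0.04 -0.12]
```

Contact, at about 6 N along the normal. I'll slide gently down toward the stop.

```bash
python3 -m handwheel '0.1 0 0 0 0 0;0.2 0 0 0 0 0;0.3 0 0 0 0 0;0.4 0 0 0 0 0;0.5 0 0 0 0 0;0.5 0 0 0 0 0;0.5 0 0 0 0 0;0.5 0 0 0 0 0;0.5 0 0 0 0 0;0.5 0 0 0 0 0'
python3 - <<'E'
from h import *
st();p,R=tgt(-15,0,0);rows(p,R)
s,q,d=snap('wrist','w7.png'); cv2.imwrite('pics/c7.png',q[60:360,160:480,::-1])
E
```

```text
t: 29.6
position: [483.1, 246.0, 139.8]
ee_rot: [0.258, -0.072, 0.963, 0.019]
contact_force: [-1.8, 0.2, 5.4]
grip_width: 26.1
29.6 [483.1 246.  139.8] [ 0.2581 -0.0718  0.9633  0.0186] [ 0.487  0.127  1.991 -0.326  0.549 -0.995] [-1.8  0.2  5.4] 26.1
shift cm [ 0.06  0.12 -0.01] turn [-0.16 -0.01 -0.13]
```

View pics/c7.png

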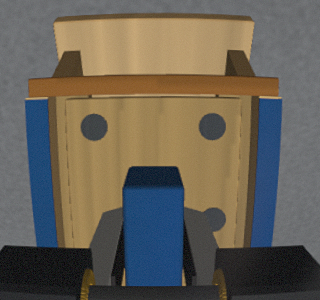

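The plate lies between the blue-taped walls with even gaps (about 20 px each side) and its lower edge at the stop. I'll release slightly and retreat along the normal.

```bash
python3 -m handwheel '0 0 0 0 0 0;0 0 0 0 0 0;0 0 0 0 0 0;0 0 0 0 0 0;0 0 0 0 0 0;0 0 -1 0 0 0;0 0 -3 0 0 0;0 0 -6 0 0 0;0 0 -10 0 0 0;0 0 -14 0 0 0' 0.5 10
python3 - <<'E'
from h import *
st()
s,q,d=snap('wrist','w8.png')
P,u,v=world('wrist',s,d); c=q[v,u].astype(int); o,C=cradle(); L=(P-o)@C
b=(c[:,2]>c[:,0]+25)&(c[:,2]>c[:,1]+12)
k=b&(abs(L[:,0])<60)&(abs(L[:,1])<25)&(L[:,2]>46)&(L[:,2]<62); print('grip top',k.sum(),cv2.minAreaRect(L[k,:2].astype('f4')),np.median(L[k,2]))
k=(abs(L[:,0]+15)<62)&(abs(L[:,1])<44)&(L[:,2]>5)&(L[:,2]<20)&~b; A=np.c_[L[k,:2],np.ones(k.sum())]
print('plate tilt',np.degrees(np.linalg.lstsq(A,L[k,2],rcond=None)[0][:2]).round(2),np.median(L[k,2]))
E
```

```text
t: 30.65
position: [412.5, 235.4, 262.3]
ee_rot: [0.258, -0.072, 0.963, 0.019]
contact_force: [0.7, 0.4, -0.6]
grip_width: 47.0
30.65 [412.5 235.4 262.3] [ 0.2577 -0.0719  0.9634  0.0185] [ 0.554 -0.18   1.98  -0.262  0.872 -1.045] [ 0.7  0.4 -0.6] 47.0
grip top 2287 ((-13.725976943969727, -1.211700439453125), (25.10995101928711, 59.89600372314453), 89.31381225585938) 53.00520100616848
plate tilt [-0.01  0.09] 13.14555570236743
```

```bash
python3 -m handwheel '0 0 -3 0 0 0;0 0 -6 0 0 0;0 0 -9 0 0 0;0 0 -11 0 0 0;0 0 -12 0 0 0;0 0 -12 0 0 0;0 0 -12 0 0 0;0 0 -12 0 0 0;0 0 -12 0 0 0;0 0 -12 0 0 0'
python3 - <<'E'
from h import *
st()
s,a,d=snap('top'); P,u,v=world('top',s,d); c=a[v,u].astype(int)
k=(c[:,0]>110)&(c[:,1]<70)&(c[:,2]<70)&(abs(P[:,0]-475)<70)&(abs(P[:,1]+13)<70)&(P[:,2]>25); print('sander',cv2.minAreaRect(P[k,:2].astype('f4')),np.median(P[k,2]),P[k,2].std())
_,b,_=snap('side')
cv2.imwrite('pics/f.png',np.vstack([np.hstack([a[100:400,100:500],b[100:400,200:600]])])[:,:,::-1])
E
```

```text
t: 31.7
position: [354.7, 226.9, 364.2]
ee_rot: [0.257, -0.072, 0.963, 0.018]
contact_force: [1.1, 0.7, 0.5]
grip_width: 47.2
31.7 [354.7 226.9 364.2] [ 0.2574 -0.0718  0.9635  0.0181] [ 0.633 -0.356  1.88  -0.258  1.16  -1.039] [1.1 0.7 0.5] 47.2
sander ((471.6857604980469, -10.544933319091797), (68.71452331542969, 43.3251838684082), 88.66709899902344) 36.49841427935121 3.073823878376952
```

View pics/f.png

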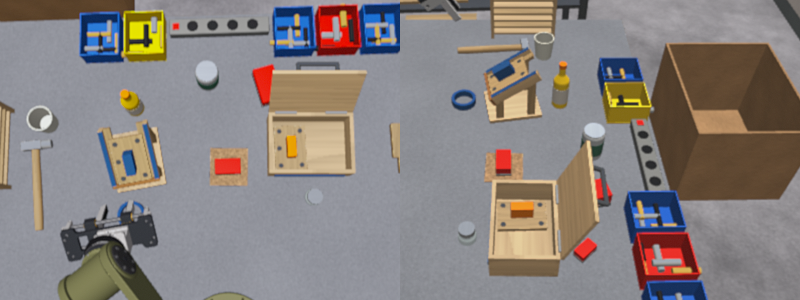

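The final view shows the lid open, the block flat on the pad at about (228,166), the blue template on the stand at (130,160), the orange template still in the box, and everything else where it was.

```bash
python3 -c "
from h import *
print(bot.hand_in())"
```

```text
the job is handed in; nothing more can be done
None
```

The job is done and handed in at about 32 s of the 69 s allowed, all steps in the order asked.

- **Sanding block:** the mid-sized block lies flat and near-centred on the cork pad. The last top view put it at (472, -11) mm against the pad centre at (475, -13), with its top at about 36.5 mm where 38 is expected.
- **Lid:** I carried it by the bar to about 1.8 rad and let go; it fell back and stays open.
- **Blue template:** it lies on the ledges between the side walls, close to the stop. The last wrist picture put its grip at x = -13.7 mm (target -15) and y = -1.2 mm, with the plate tilted less than 0.1° from the ledges.
- **Everything else:** in the final pictures the orange template is still in the box and the other things look to be where they were. I checked those by eye only. The gripper was clear and the contact force was near zero.

**Failed or disagreed:**
- My first grasp of the block lifted before the fingers had closed. A re-measurement showed the block undisturbed, and the second grip held.
- The lid arc briefly pulled on the wrist with about 20 N, well under the limit, and I corrected it.
- One check of the block on the pad failed because the arm hid it; I repeated it later.
- The cameras disagreed by up to about 6 mm across the bench, so I relied on the closer wrist views for the blue template.

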